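# Fetch a blower fan from the roll-top dust case

### The arm

A 7-joint arm with a two-finger parallel gripper is mounted at the origin on the work surface. World frame = base frame: x ahead of the robot, y to its left, z up, the work surface at z = 0. Lengths are in m, angles in rad, forces in N, time in s.
With the tool pointing down it reaches from about 0.425 to 0.825 m from the base axis. Payload 3.6 kg.
Tool frame: the origin (TCP) lies midway between the tips of the shut fingers; the grasp point (between the pads) lies 19 mm behind it; z points along the fingers, y is the line along which they close (so a half turn about z gives the same grasp; the last joint's range is limited). The gripper opens to 85 mm and grips with 20 to 120 N. Pads are 22 mm wide; open, the fingers measure 114 mm over their backs; the gripper's body (76 mm by 85 mm) begins 54 mm behind the grasp point. The pads swing forward as they close: fully open they stand 13 mm farther back than shut.
Start: joints at [1.266, 0.615, -0.013, 1.423, 0.008, 1.103, -0.04], TCP at [0.178, -0.625, 0.231] pointing down, gripper open.
Joint ranges: [-3.12, 3.12], [-0.3, 2.06], [-1.34, 1.32], [0.26, 2.42], [-1.36, 4.5], [0.01, 1.98], [-2.84, 2.84]. Speed limits (rad/s): [2.79, 2.79, 3.14, 3.14, 3.14, 3.14, 3.14].

### API

Orientations are given as a unit quaternion [w, x, y, z].
In Python, from cell import bot gives the robot as it stands.
- The arm moves only by the tool send_rows, never from a script. Its argument "commands" is a list of rows, each a list of 5 numbers: the shift along the tool's x, y, z as a fraction of full scale, then the turn about the tool's z as a fraction of full scale, then the gripper command: -1 is fully open, 1 is shut, values between are in proportion. In form: [[tx, ty, tz, turn, claw], ...]. A call has exactly 8 rows; each row is the pose to reach, as a shift and turn from the pose commanded when the call began, along the tool's axes at that moment, turning the shorter way round; what a row does not reach only later rows make up. Full scale, the value 1, is 0.15 m for a shift and 360 degrees for a turn. A row lasts 1/12 s, in which the tool goes at most 41.7 mm and 7.16 degrees, less where a joint would pass 70% of its speed; a pose out of reach is approached as far as the arm can. A call with a number of a shift or a turn outside -1 to 1 is refused whole. A call with a gripper value outside its range is refused whole. The fingers move at their own pace and stop on an object; "grip_force" is the grip in N (left out, the last holds). Time passes only in rows, so rows that repeat a pose let the fingers close, or fill a call up. It gives the time, the measured TCP pose, the force, the opening and the grip force at its end, in the units of the state.
- bot.get_state(): the state, without advancing time (a new reading comes with each control period).
- bot.capture(name): name is "side" or "top" or "wrist"; returns the picture (400x640x3 uint8, red, green, blue); there is no depth.
- bot.calibration(name): a dict with "fx", "fy", "cx", "cy" (pixels), "k1" (the pictures are not rectified: a ray, as slopes to the right and down, at radius r is drawn at 1 + k1 r^2 times it, then the intrinsics apply), "rvec" (rotation vector, rad) and "tvec" (3), from world to camera coordinates, as OpenCV has them; the wrist camera has in their place "tool_from_camera" (4x4, takes a point from camera to tool coordinates, whose origin is the TCP and whose axes are the flange's). Camera axes: x right, y down, z forward; pixel columns grow to the right and rows downward; lengths in m; the calibration is good to about 2 mm. A picture is of the moment at which its call begins: read the wrist's pose just before it. calibration takes no time and is no camera call.
- bot.sign_off(): hands the job in; it is judged then, once.
The state is a dict: "clock": time; "qpos": joint angles; "qvel": joint speeds; "effort": joint torques, N m; "position": TCP position; "ee_rot": TCP orientation; "ft_force": force on the tool from outside, world axes, zero at the start; "moment": the same for the moment, N m; "width": finger opening in m; "grasp_force": force on a finger pad.
Only numpy, scipy, OpenCV 4.12 (cv2) and the standard library are available. Lean on these libraries where they do the work, as an engineer would, in place of code of your own. Each camera call takes 0.05 s, during which the arm holds its last target. There are 200 camera calls.

### The job

Roll the tambour cover of the dust case up and back to its stop, take the blower fan (the squarish part with the round grille) out and lay it flat in the open metal tray, then roll the cover fully shut again. Work the cover gently, without squeezing it or forcing it against its stops, do not drop the fan, and leave the battery pack in its bay and everything else on the desk where it is.

Things in the scene. Friction and masses are not known exactly. Their poses are not given: they have to be found in the camera images.
- case: fixed white roll-top dust case, 286 mm deep (x) by 300 mm wide (y), 160 mm high. Origin: centre of its underside; x points from its front to its back, y along its width, z up; the front faces the tray's side of the desk (to the robot's right). Cheeks: 10 mm thick, 280 mm apart, half discs of 140 mm radius about the track axis. A fixed hood of 141 mm radius roofs the rear, from 20 mm behind the origin backwards.
- case_floor (a point): centre of the case's inner floor, 12 mm above the table; axes as the case. A divider (6 mm thick, 25 mm high) along x at y = 0 parts it into a left (+y) and a right (-y) bay, each 137 mm wide, from the front sill (top 66 mm above the table, 120 to 128 mm in front) back to a wall 17 mm behind this point, 70 mm high. One part lies in each bay.
- track_axis (a point): centre of the cover's curved track: 20 mm above the case's origin. The cover turns about the case's y axis through this point; axes as the case.
- cover (a joint): angle of the grey slatted tambour cover along its track, rad: 0 = fully shut (front edge down on the sill), 1.12 = open at its stop, the front half of the case then uncovered. Stiff by friction: it stays where it is left, and takes about 2 to 6 N at the lip to move either way. May stand a little ajar at the start.
- lip_edge (a point): middle of the outer edge of the cover's aluminium lip: a flat plate 120 mm wide (along y), 8 mm thick, standing out radially 33 mm from the slats (133 mm radius) at the front edge. 166 mm from the track axis, elevated 0.489 rad + cover angle above level: shut, it sticks out low in front, sloping 28 degrees upward; at the open stop it stands upright on top. Axes turn with the cover.
- fan_center (a point): centre of the blower fan: black flat block 64 mm (its x) by 50 mm (its y) by 20 mm high, with a round grille and hub on top and a copper strip on one end; 0.08 kg. It lies flat in one of the two bays; hidden while the cover is shut.
- fan: the same fan; origin at the centre of its underside
- pack_center (a point): centre of the battery pack in the other bay: black plain block 90 x 36 x 20 mm with a paper label; to be left there
- tray_in (a point): centre of the inner floor (4 mm above the table) of the open aluminium tray, fixed, outside 170 mm (its x) by 150 mm (its y), 30 mm high, walls 4 mm
- phone_center (a point): centre of a mobile phone, 50 x 125 x 14 mm, bystander
- driver_center (a point): handle of a screwdriver, 160 mm long, lying on the desk, bystander
- jar_center (a point): centre of a small jar, 56 mm across, 70 mm high, bystander
- mug_center (a point): centre of a white mug, 76 mm across, 90 mm high, bystander
- brick_center (a point): centre of a laptop power supply, 110 x 48 x 30 mm, bystander
- sink_center (a point): centre of a finned heat sink, 50 x 45 x 22 mm, bystander
Things that resemble listed ones, but are neither listed nor needed, are in the scene too. Of the things like the part that bears tray_in, leave any that is black; of the rest the larger one is meant.

How it is judged:
On the way, in this order (a step that is already met when the one before it is completed fails the run):
1. the cover is rolled up to within 0.1 rad of its open stop (value of joint cover above 1.02 rad), for 0.2 s.
2. the fan lies flat in the tray, let go (x of fan_center in the frame of tray_in between -0.055 and 0.055 m and y of fan_center in the frame of tray_in between -0.05 and 0.05 m and z of fan_center in the frame of tray_in below 0.016 m and angle between fan_center's own z axis and vertical below 0.2 rad and contact force between the fingers and fan below 0.1 N and linear speed of fan below 0.03 m/s), for 0.2 s.
At the end, for the whole second after the job is handed in: The fan lies flat (within 0.2 rad) and at rest on the tray's floor, its centre within 55 mm (tray x) and 50 mm (tray y) of the tray's centre; the cover is shut to within 0.035 rad (6 mm at the lip) and at rest; the battery pack is in its bay, within 30 mm of where it lay (all of step 2 and value of joint cover below 0.035 rad and velocity of joint cover below 0.03 rad/s and distance of pack_center from where it was at the start of the episode below 0.03 m); the robot touches nothing.
It fails at once if the cover is forced: more than 60 N between the fingers and the cover (contact force between the fingers and cover above 60 N).
It fails at once if the fan is dropped or flung (faster than 1 m/s) (linear speed of fan above 1 m/s).
It fails at once if the battery pack is moved by more than 30 mm (distance of pack_center from where it was at the start of the episode above 0.03 m).
It fails at once if a bystander is moved by more than 30 mm (distance of any of phone_center, jar_center, mug_center, brick_center, sink_center, driver_center from where it was at the start of the episode above 0.03 m).
It also fails if it takes over 64 s, if anything falls off the work surface, if the arm or the gripper's body presses on something with over 40 N, if the wrist force passes 120 N, or if a joint passes its speed limit or range.

## Working session

There is one attempt and no reset: what is moved stays moved. The work goes in short steps, Python scripts to look and compute and a tool call to move; the robot and the scene stay as the last step left them, time stands still between calls to the robot, and variables do not carry over. Pictures are saved under pics/ and viewed, at most 10 in all, crops included, and the job is handed in when it is done.

Besides the shell and the picture viewer there is one more tool, called after "Request:" as name([rows], argument=value, ...), one row to a line, values as JSON. send_rows: Moves the arm, as the interface text tells. Shift numbers are shares of 0.15 m and turn numbers shares of 360 degrees, none past 1 either way. Its arguments: {"type":"object","properties":{"commands":{"type":"array","items":{"type":"array","items":{"type":"number"}}},"grip_force":{"type":"number"}},"required":["commands"]}

```bash
mkdir -p pics; python3 - <<'E'
from cell import bot
import cv2
s=bot.get_state();print({k:s[k] for k in('clock','position','ee_rot','ft_force','width')})
for n in('top','side'):
    cv2.imwrite(f'pics/{n}0.png',bot.capture(n)[:,:,::-1]);print(n,bot.calibration(n))
print(bot.calibration('wrist'))
E
```

```text
{'clock': 0.0, 'position': array([ 0.17808699, -0.62434037,  0.23011718]), 'ee_rot': array([-1.27546910e-03,  9.90359788e-01,  1.38512902e-01, -2.01378062e-04]), 'ft_force': array([0.99075525, 0.29576774, 0.53101609]), 'width': 0.08514228137336345}
top {'fx': 393.41580152769876, 'fy': 393.41580152769876, 'cx': 316.82298792751965, 'cy': 204.32069760265844, 'k1': -0.06450980090875423, 'rvec': array([ 2.11229745, -2.09129427,  0.23911851]), 'tvec': array([0.00570439, 0.49331739, 1.19633974])}
side {'fx': 420.5203950359933, 'fy': 420.5203950359933, 'cx': 315.7211986659124, 'cy': 203.49766055281592, 'k1': -0.024221064734611004, 'rvec': array([ 1.89507525,  2.05891861, -0.45096166]), 'tvec': array([ 0.04528238, -0.36831092,  1.49619395])}
{'fx': 292.7994191874181, 'fy': 292.7994191874181, 'cx': 323.5589454268957, 'cy': 199.0695185956112, 'k1': -0.054221614239070196, 'tool_from_camera': array([[ 1.74515588e-03, -9.55124650e-01, -2.96199017e-01,
         7.52988916e-02],
       [ 9.99998467e-01,  1.62374854e-03,  6.55879772e-04,
         7.05354187e-05],
       [-1.45494215e-04, -2.96199708e-01,  9.55126019e-01,
        -1.44036281e-01],
       [ 0.00000000e+00,  0.00000000e+00,  0.00000000e+00,
         1.00000000e+00]])}
```

View pics/top0.png

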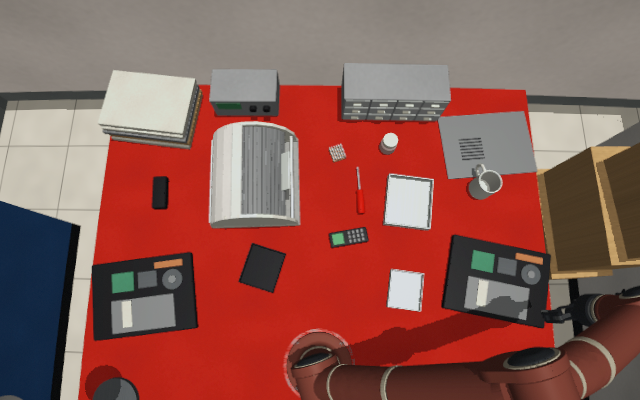

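View pics/side0.png

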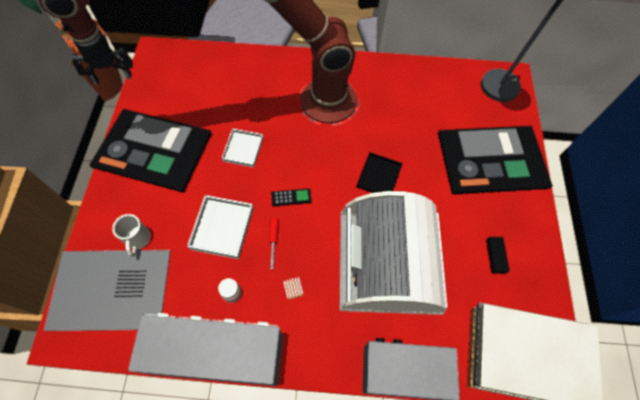

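The large bright tray is at top (408,202). The smaller one at (405,290) and the black one at (263,268) are decoys. The case is at top (255,175), with its lip at about (287,165). Next I'll check close crops.

```bash
cat > h.py <<'E'
import numpy as np, cv2
from cell import bot
from scipy.spatial.transform import Rotation as R
def cam(n):
    c=bot.calibration(n); K=np.array([[c['fx'],0,c['cx']],[0,c['fy'],c['cy']],[0,0,1]]); d=np.array([c['k1'],0,0,0,0.])
    if n=='wrist':
        s=bot.get_state(); w,x,y,z=s['ee_rot']; T=np.eye(4); T[:3,:3]=R.from_quat([x,y,z,w]).as_matrix(); T[:3,3]=s['position']
        M=np.linalg.inv(T@c['tool_from_camera'])
    else:
        M=np.eye(4); M[:3,:3]=R.from_rotvec(c['rvec']).as_matrix(); M[:3,3]=c['tvec']
    return K,d,M
def proj(C,p):
    K,d,M=C; return cv2.projectPoints(np.atleast_2d(p).astype(float),cv2.Rodrigues(M[:3,:3])[0],M[:3,3],K,d)[0][:,0]
def unproj(C,px,z):
    K,d,M=C; q=cv2.undistortPoints(np.atleast_2d(px).astype(float).reshape(-1,1,2),K,d)[:,0]
    r=np.c_[q,np.ones(len(q))]@M[:3,:3]; o=-M[:3,:3].T@M[:3,3]
    return o+r*((z-o[2])/r[:,2])[:,None]
E
python3 - <<'E'
from h import *
T=cv2.imread('pics/top0.png');S=cv2.imread('pics/side0.png')
a=cv2.resize(T[112:232,200:310],None,fx=3.6,fy=3.6,interpolation=cv2.INTER_CUBIC)
b=cv2.resize(S[185:320,330:450],None,fx=3.2,fy=3.2,interpolation=cv2.INTER_CUBIC)
c=np.zeros((440,800,3),np.uint8);c[:a.shape[0],:a.shape[1]]=a;c[:b.shape[0],405:405+b.shape[1]]=b
cv2.imwrite('pics/c1.png',c)
t=cam('top');s=cam('side')
print(unproj(t,[(388,174),(434,179),(429,230),(384,224)],.03).round(3))
print(unproj(s,[(205,197),(253,199),(240,256),(189,248)],.03).round(3))
E
```

```text
[[ 0.605 -0.225  0.03 ]
 [ 0.589 -0.378  0.03 ]
 [ 0.418 -0.352  0.03 ]
 [ 0.436 -0.206  0.03 ]]
[[ 0.431 -0.353  0.03 ]
 [ 0.426 -0.205  0.03 ]
 [ 0.61  -0.216  0.03 ]
 [ 0.599 -0.368  0.03 ]]
```

View pics/c1.png

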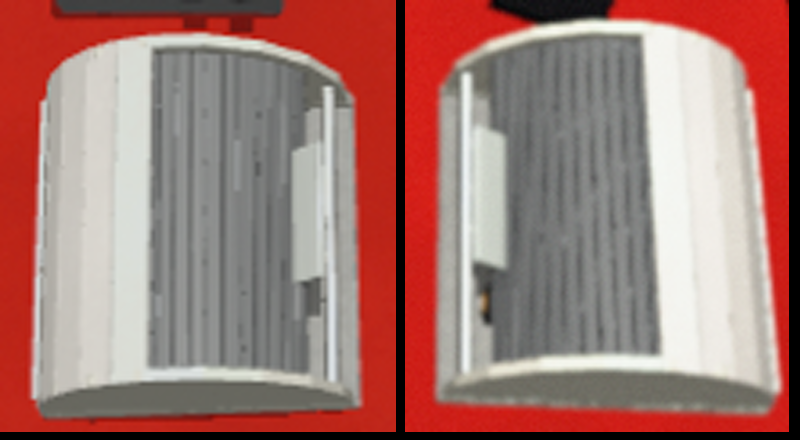

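The crop shows the cover slightly ajar, with the lip at crop top (293–325, 140–280) and the sill bar at x≈330. A copper glint at side crop (485,305) puts the fan probably in the far (-y) bay. Next I'll fit the case pose.

```bash
cat > fit.py <<'E'
from h import *
from scipy.optimize import least_squares
C={'t':cam('top'),'s':cam('side')}
tp=lambda x,y:(200+x/3.6,112+y/3.6); sp=lambda x,y:(330+(x-405)/3.2,185+y/3.2)
def lip(th,r,y,o=0): e=.489+th; return np.array([-r*np.cos(e)-o*np.sin(e)*-1*-1,y,.02+r*np.sin(e)+o*np.cos(e)])
def pts(th):
    P=[]
    a=lambda c,px,p:P.append((c,px,p))
    a('t',tp(329,88),(-.124,-.14,.066));a('t',tp(334,380),(-.124,.14,.066))
    a('s',sp(466,75),(-.124,.14,.066));a('s',sp(466,372),(-.124,-.14,.066))
    a('t',tp(148,50),(.02,-.14,.1596));a('t',tp(148,367),(.02,.14,.1596))
    a('s',sp(645,38),(.02,.14,.1596));a('s',sp(662,355),(.02,-.14,.1596))
    a('t',tp(360,405),(-.143,.15,0));a('t',tp(38,415),(.143,.15,0))
    a('s',sp(437,400),(-.143,-.15,0));a('s',sp(770,415),(.143,-.15,0))
    for px,y in((tp(323,140),-.06),(tp(323,277),.06)): a('t',px,lip(th,.166,y,0))
    for px,y in((sp(474,125),.06),(sp(474,265),-.06)): a('s',px,lip(th,.166,y,0))
    return P
def W(q,p): 
    return R.from_euler('z',q[2]).apply(p)+[q[0],q[1],0]
def res(q): return np.concatenate([proj(C[c],W(q,p))[0]-px for c,px,p in pts(q[3])])
if __name__=='__main__':
    f=least_squares(res,[.6,.2,np.pi/2,.1],loss='soft_l1');print(f.x.round(4));print(res(f.x).reshape(-1,2).round(1).tolist())
E
python3 fit.py
```

```text
[0.5799 0.2191 1.6147 0.2385]
[[-1.4, -1.6], [-1.1, 0.7], [0.2, -1.1], [-0.1, 1.0], [0.1, -1.5], [-1.0, -0.2], [-0.8, -1.8], [-0.1, 0.3], [-1.3, 0.3], [1.6, 0.3], [0.2, 0.6], [-2.3, -0.4], [-0.6, -0.2], [0.1, -0.8], [-0.4, -0.1], [-0.4, -1.5]]
```

Request:
send_rows([
  [0.06,-0.12,0,0.005,1],
  [0.12,-0.25,0,0.01,1],
  [0.19,-0.37,0,0.015,1],
  [0.25,-0.5,0,0.02,1],
  [0.31,-0.63,0,0.025,1],
  [0.38,-0.75,0,0.03,1],
  [0.44,-0.87,0,0.034,1],
  [0.5,-1,0,0.0375,1],
], grip_force=20)

```text
clock: 0.77
position: [0.2094, -0.459, 0.2309]
ee_rot: [-0.0, 1.0, 0.021, -0.0]
ft_force: [0.1, -1.1, 0.5]
width: 0.0002
grasp_force: 0.0
```

Request:
send_rows([
  [0.11,-0.1,0,0,1],
  [0.22,-0.2,0,0,1],
  [0.33,-0.3,0,0,1],
  [0.45,-0.41,0,0,1],
  [0.56,-0.52,0,0,1],
  [0.67,-0.62,0,0,1],
  [0.78,-0.73,0,0,1],
  [0.9,-0.83,0,0,1],
])

```text
clock: 1.43
position: [0.339, -0.3289, 0.231]
ee_rot: [-0.0, 1.0, 0.021, -0.0]
ft_force: [-0.2, 0.4, 0.6]
width: -0.0007
grasp_force: 0.0
```

Request:
send_rows([
  [0.09,-0.1,0,0,1],
  [0.17,-0.2,0,0,1],
  [0.26,-0.3,0,0,1],
  [0.35,-0.41,0,0,1],
  [0.44,-0.52,0,0,1],
  [0.52,-0.62,0,0,1],
  [0.61,-0.73,0,0,1],
  [0.7,-0.83,0,0,1],
])

```text
clock: 2.1
position: [0.4386, -0.2001, 0.231]
ee_rot: [-0.0, 1.0, 0.021, -0.0]
ft_force: [0.4, 0.2, 0.4]
width: -0.0001
grasp_force: 0.0
```

Request:
send_rows([
  [0.08,-0.1,0,0,1],
  [0.15,-0.2,0,0,1],
  [0.22,-0.3,0,0,1],
  [0.3,-0.41,0,0,1],
  [0.38,-0.52,0,0,1],
  [0.45,-0.62,0,0,1],
  [0.52,-0.73,0,0,1],
  [0.6,-0.83,0,0,1],
])

```text
clock: 2.77
position: [0.523, -0.072, 0.2309]
ee_rot: [-0.0, 1.0, 0.021, -0.001]
ft_force: [0.1, -0.1, -0.6]
width: 0.0001
grasp_force: 0.0
```

Request:
send_rows([
  [0.08,-0.1,0,0,1],
  [0.15,-0.2,0,0,1],
  [0.22,-0.3,0,0,1],
  [0.3,-0.41,0,0,1],
  [0.36,-0.5,0,0,1],
  [0.4,-0.56,0,0,1],
  [0.44,-0.6,0,0,1],
  [0.47,-0.63,0,0,1],
])

```text
clock: 3.43
position: [0.5899, 0.0247, 0.2311]
ee_rot: [0.0, 1.0, 0.021, -0.0]
ft_force: [-0.2, -0.7, -1.2]
width: 0.0004
grasp_force: 0.0
```

Request:
send_rows([
  [0,0,0.12,0,1],
  [0,0,0.28,0,1],
  [0,0,0.45,0,1],
  [0,0,0.62,0,1],
  [0,-0.07,0.73,0,1],
  [0,-0.15,0.77,0,1],
  [0,-0.22,0.77,0,1],
  [0,-0.28,0.77,0,1],
])

```text
clock: 4.1
position: [0.5883, 0.0679, 0.1165]
ee_rot: [-0.0, 1.0, 0.022, 0.001]
ft_force: [0.9, 0.3, 0.2]
width: 0.0001
grasp_force: 0.0
```

Request:
send_rows([
  [0,-0.02,0,0,1],
  [0,-0.04,0,0,1],
  [0,-0.06,0,0,1],
  [0,-0.08,0,0,1],
  [0,-0.1,0,0,1],
  [0,-0.12,0,0,1],
  [0,-0.13,0,0,1],
  [0,-0.14,0,0,1],
])

```text
clock: 4.77
position: [0.5875, 0.0809, 0.1164]
ee_rot: [0.004, 1.0, 0.019, 0.0]
ft_force: [0.3, -10.7, 4.2]
width: -0.0001
grasp_force: 5.0
```

Request:
send_rows([
  [0,-0.035,-0.035,0,1],
  [0,-0.07,-0.07,0,1],
  [0,-0.1,-0.1,0,1],
  [0,-0.14,-0.135,0,1],
  [0,-0.18,-0.17,0,1],
  [0,-0.22,-0.2,0,1],
  [0,-0.27,-0.23,0,1],
  [0,-0.32,-0.26,0,1],
])

```text
clock: 5.43
position: [0.5853, 0.1308, 0.1554]
ee_rot: [0.003, 1.0, 0.019, -0.0]
ft_force: [0.3, -4.5, 0.5]
width: -0.0001
grasp_force: 2.3
```

Request:
send_rows([
  [0,-0.045,-0.025,0,1],
  [0,-0.09,-0.045,0,1],
  [0,-0.13,-0.065,0,1],
  [0,-0.18,-0.085,0,1],
  [0,-0.22,-0.1,0,1],
  [0,-0.27,-0.11,0,1],
  [0,-0.31,-0.12,0,1],
  [0,-0.35,-0.12,0,1],
])

```text
clock: 6.1
position: [0.5824, 0.1889, 0.1729]
ee_rot: [-0.0, 1.0, 0.022, -0.0]
ft_force: [-0.5, -2.9, 2.2]
width: -0.0003
grasp_force: 1.2
```

```bash
python3 - <<'E'
from h import *
s=bot.get_state();print(s['position'],s['ft_force'])
T=bot.capture('top')[:,:,::-1];S=bot.capture('side')[:,:,::-1]
a=cv2.resize(T[112:232,200:310],None,fx=3.6,fy=3.6,interpolation=cv2.INTER_CUBIC)
b=cv2.resize(S[185:320,330:450],None,fx=3.2,fy=3.2,interpolation=cv2.INTER_CUBIC)
c=np.zeros((440,800,3),np.uint8);c[:a.shape[0],:a.shape[1]]=a;c[:b.shape[0],405:405+b.shape[1]]=b
cv2.imwrite('pics/c2.png',c)
E
```

```text
[0.58238289 0.18893654 0.17291239] [-0.53714358 -2.88689985  2.20412034]
```

View pics/c2.png

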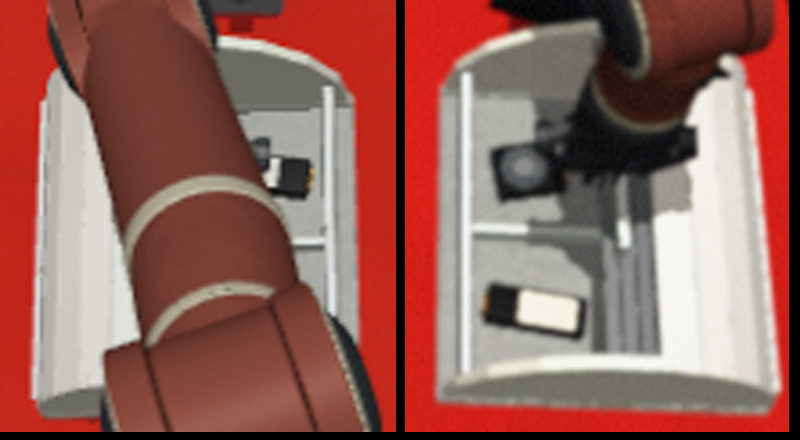

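Side crop: the fan's grille is at (525,168) in the near bay, and the pack with its label is at (540,312) in the far bay. The cover is at about 0.99 rad, so I'll push a little further.

Request:
send_rows([
  [0,-0.02,-0.01,0,1],
  [0,-0.04,-0.01,0,1],
  [0,-0.06,-0.01,0,1],
  [0,-0.08,-0.01,0,1],
  [0,-0.1,-0.01,0,1],
  [0,-0.12,-0.01,0,1],
  [0,-0.12,-0.01,0,1],
  [0,-0.12,-0.01,0,1],
])

```text
clock: 6.87
position: [0.5821, 0.2067, 0.1743]
ee_rot: [-0.001, 1.0, 0.021, 0.0]
ft_force: [-1.0, 0.8, -0.2]
width: -0.0005
grasp_force: 0.0
```

Request:
send_rows([
  [0,-0.01,0,0,1],
  [0,-0.02,0,0,1],
  [0,-0.03,0,0,1],
  [0,-0.04,0,0,1],
  [0,-0.04,0,0,1],
  [0,-0.04,0,0,1],
  [0,-0.04,0,0,1],
  [0,-0.04,0,0,1],
])

```text
clock: 7.53
position: [0.5821, 0.2076, 0.1742]
ee_rot: [0.003, 1.0, 0.02, -0.0]
ft_force: [-0.4, -6.2, 1.1]
width: -0.0001
grasp_force: 3.2
```

```bash
python3 - <<'E'
from h import *
s=cam('side')
p=lambda x,y:(330+(x-405)/3.2,185+y/3.2)
print(unproj(s,[p(527,170),p(490,148),p(550,140),p(565,190),p(508,200)],.032).round(4))
E
```

```text
[[0.5246 0.1514 0.032 ]
 [0.5057 0.1165 0.032 ]
 [0.493  0.172  0.032 ]
 [0.5412 0.1867 0.032 ]
 [0.5552 0.1349 0.032 ]]
```

Request:
send_rows([
  [0,0.1,-0.05,0,0.5],
  [0,0.2,-0.15,0,0],
  [-0.05,0.3,-0.25,0,-1],
  [-0.15,0.4,-0.35,0,-1],
  [-0.25,0.5,-0.4,0,-1],
  [-0.35,0.55,-0.4,0,-1],
  [-0.4,0.55,-0.4,0,-1],
  [-0.4,0.55,-0.4,0,-1],
])

```text
clock: 8.2
position: [0.5239, 0.1272, 0.235]
ee_rot: [-0.001, 1.0, 0.021, -0.0]
ft_force: [0.0, 1.3, 0.0]
width: 0.0851
grasp_force: 0.0
```

```bash
python3 - <<'E'
from h import *
C=cam('wrist');im=bot.capture('wrist')[:,:,::-1];np.save('w1.npy',C[2])
cv2.imwrite('pics/w1.png',im)
print(proj(C,[[.5246,.1514,.032],[.5239,.1272,.1]]))
E
```

```text
[[303.52473159 172.14124485]
 [323.4279507  188.25093776]]
```

View pics/w1.png

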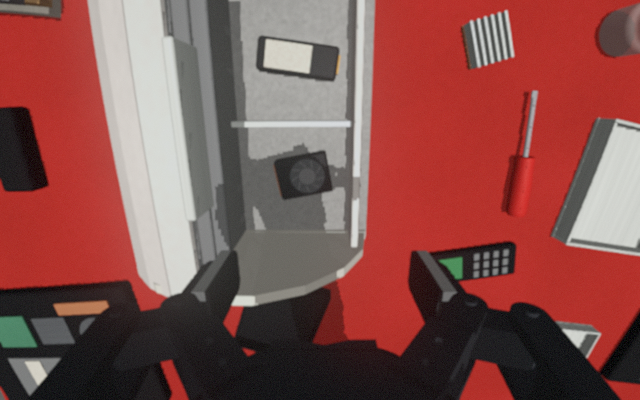

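The fan's corners are at about (276,161), (327,151), (333,189) and (283,200), with the copper on its left end. Before choosing the wrist yaw I'll measure the fan and check the hand for a camera housing.

```bash
python3 - <<'E'
from h import *
C=cam('wrist')
P=unproj(C,[(276,161),(327,151),(333,189),(283,200)],.032);print(P.round(4),P.mean(0).round(4))
a=(P[1]+P[2]-P[0]-P[3])/2;print(np.linalg.norm(a),np.degrees(np.arctan2(a[1],a[0])))
q=np.array([.5799,.2191]);Rm=R.from_euler('z',1.6147).as_matrix()[:2,:2]
print('case',(P[:,:2]-q)@Rm, (P.mean(0)[:2]-q)@Rm)
# sill check
for px,w in(((354,100),'sill'),((353,215),'sill'),((236,125),'divL'),((346,124),'divR')):
    u=unproj(C,[px],.066 if w=='sill' else .037)[0];print(w,(u[:2]-q)@Rm)
s=bot.get_state();print(s['qpos'].round(3))
S=bot.capture('side')[:,:,::-1];T=bot.capture('top')[:,:,::-1]
p=proj(cam('side'),s['position']+[0,0,.08])[0].astype(int);t=proj(cam('top'),s['position']+[0,0,.08])[0].astype(int);print(p,t)
f=lambda I,p:cv2.resize(I[max(0,p[1]-60):p[1]+60,p[0]-50:p[0]+50],(400,480),interpolation=cv2.INTER_CUBIC)
im=np.hstack([f(S,p),f(T,t)]);im=np.clip(255*(im/255.)**.6,0,255);cv2.imwrite('pics/h.png',im)
E
```

```text
[[0.538  0.1854 0.032 ]
 [0.5526 0.1251 0.032 ]
 [0.5065 0.1154 0.032 ]
 [0.4896 0.1767 0.032 ]] [0.5217 0.1506 0.032 ]
0.06280908339709113 -75.45558044422137
case [[-0.03187164  0.04329361]
 [-0.09275961  0.03135714]
 [-0.1003322   0.07786887]
 [-0.03836026  0.09211191]] [-0.06583093  0.06115789]
sill [-0.11968768 -0.02537595]
sill [-0.12233217  0.09923528]
divL [0.01140858 0.00083036]
divR [-1.14164721e-01 -5.42946418e-05]
[-0.224  0.441 -0.081  1.738  0.04   0.963 -1.847]
[373 194] [271 169][ WARN:0@0.928] global loadsave.cpp:1063 imwrite_ Unsupported depth image for selected encoder is fallbacked to CV_8U.
```

View pics/h.png

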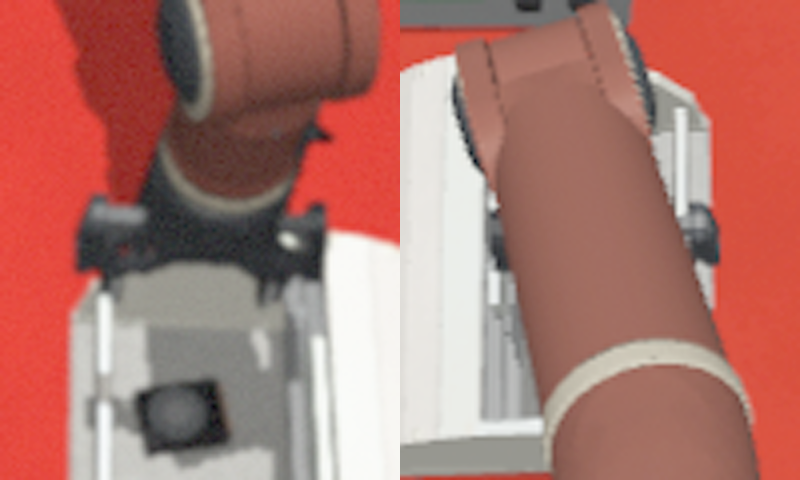

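No camera housing shows on the hand, so I'll turn the wrist to grip across the fan's 50 mm side.

Request:
send_rows([
  [0,-0.03,0,-0.019,-0.53],
  [0,-0.06,0,-0.038,-0.53],
  [0,-0.1,0,-0.057,-0.53],
  [0,-0.13,0,-0.076,-0.53],
  [0,-0.16,0,-0.095,-0.53],
  [0,-0.16,0,-0.114,-0.53],
  [0,-0.16,0,-0.133,-0.53],
  [0,-0.16,0,-0.152,-0.53],
])

```text
clock: 9.02
position: [0.525, 0.1519, 0.2338]
ee_rot: [-0.001, 0.877, 0.481, 0.0]
ft_force: [-0.1, -0.0, -0.4]
width: 0.0656
grasp_force: 0.0
```

Request:
send_rows([
  [0,0,0,-0.019,-0.53],
  [0,0,0,-0.038,-0.53],
  [0,0,0,-0.057,-0.53],
  [0,0,0,-0.076,-0.53],
  [0,0,0,-0.095,-0.53],
  [0,0,0,-0.114,-0.53],
  [0,0,0.1,-0.126,-0.53],
  [0,0,0.2,-0.126,-0.53],
])

```text
clock: 9.68
position: [0.5258, 0.1519, 0.2043]
ee_rot: [-0.0, 0.625, 0.781, 0.002]
ft_force: [-0.8, 0.4, -0.2]
width: 0.0653
grasp_force: 0.0
```

```bash
cat > see.py <<'E'
from h import *
s=bot.get_state();w,x,y,z=s['ee_rot'];Rm=R.from_quat([x,y,z,w]).as_matrix();print(s['position'].round(4),'yaw',np.degrees(np.arctan2(Rm[1,0],Rm[0,0])),s['width'],s['qpos'].round(2))
d=Rm.T@(np.array([.523,.151,.014])-s['position']);print('to fan/0.15',(d/.15).round(3))
cv2.imwrite('pics/w2.png',bot.capture('wrist')[:,:,::-1])
E
python3 see.py
```

```text
[0.5258 0.1519 0.2043] yaw 102.6582687240003 0.06530367911671309 [ 0.02  0.53 -0.53  1.75  0.32  0.94 -0.41]
to fan/0.15 [-0.005 -0.023  1.268]
```

View pics/w2.png

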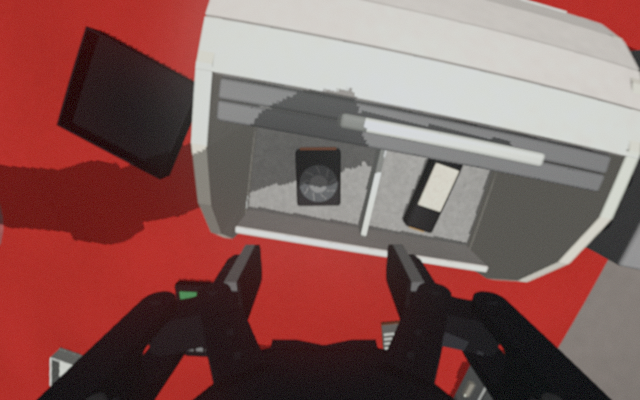

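The fan is aligned with the jaws, its corners at (296,149) to (340,205). I'll check the offset and then descend.

```bash
python3 - <<'E'
from h import *
C=cam('wrist');s=bot.get_state();w,x,y,z=s['ee_rot'];Rm=R.from_quat([x,y,z,w]).as_matrix()
P=unproj(C,[(296,149),(340,149),(341,205),(298,205)],.032);print(P.round(3),((P.mean(0)-s['position'])@Rm/.15).round(3))
E
```

```text
[[0.486 0.178 0.032]
 [0.532 0.188 0.032]
 [0.548 0.127 0.032]
 [0.501 0.117 0.032]] [ 0.02  -0.037  1.125]
```

Request:
send_rows([
  [0.01,-0.03,0.11,0,-0.53],
  [0.01,-0.03,0.22,0,-0.53],
  [0.01,-0.03,0.33,0,-0.53],
  [0.01,-0.03,0.44,0,-0.53],
  [0.01,-0.03,0.55,0,-0.53],
  [0.01,-0.03,0.66,0,-0.53],
  [0.01,-0.03,0.77,0,-0.53],
  [0.01,-0.03,0.88,0,-0.53],
])

```text
clock: 10.4
position: [0.5204, 0.1521, 0.0714]
ee_rot: [-0.0, 0.626, 0.78, 0.001]
ft_force: [0.3, 0.1, 0.1]
width: 0.0654
grasp_force: 0.0
```

Request:
send_rows([
  [0,0,0.06,0,-0.53],
  [0,0,0.12,0,-0.53],
  [0,0,0.18,0,-0.53],
  [0,0,0.23,0,-0.53],
  [0,0,0.28,0,-0.53],
  [0,0,0.32,0,-0.53],
  [0,0,0.36,0,-0.53],
  [0,0,0.36,0,-0.53],
])

```text
clock: 11.07
position: [0.519, 0.1508, 0.0174]
ee_rot: [-0.0, 0.626, 0.78, -0.001]
ft_force: [-0.5, -0.1, -0.9]
width: 0.0655
grasp_force: 0.0
```

Request:
send_rows([
  [0,0,0.015,0,-0.53],
  [0,0,0.015,0,1],
  [0,0,0.015,0,1],
  [0,0,0.015,0,1],
  [0,0,0.015,0,1],
  [0,0,0.015,0,1],
  [0,0,0.015,0,1],
  [0,0,0.015,0,1],
], grip_force=35)

```text
clock: 11.73
position: [0.5197, 0.1513, 0.0164]
ee_rot: [0.0, 0.626, 0.78, 0.0]
ft_force: [-0.8, -0.1, 2.4]
width: 0.0488
grasp_force: 37.8
```

Request:
send_rows([
  [0,0,-0.05,0,1],
  [0,0,-0.12,0,1],
  [0,0,-0.22,0,1],
  [0,0,-0.35,0,1],
  [0,0,-0.5,0,1],
  [0,0,-0.65,0,1],
  [0,0,-0.8,0,1],
  [0,0,-0.95,0,1],
])

```text
clock: 12.4
position: [0.5191, 0.1509, 0.1604]
ee_rot: [-0.0, 0.626, 0.78, 0.0]
ft_force: [0.2, 0.8, -1.2]
width: 0.0493
grasp_force: 37.4
```

Request:
send_rows([
  [-0.06,-0.01,0,0,1],
  [-0.15,-0.03,0,0,1],
  [-0.27,-0.06,0,0,1],
  [-0.4,-0.09,0,0,1],
  [-0.54,-0.12,0,0,1],
  [-0.68,-0.155,0,0,1],
  [-0.82,-0.19,0,0,1],
  [-0.95,-0.225,0,0,1],
])

```text
clock: 13.07
position: [0.5166, 0.0026, 0.1583]
ee_rot: [-0.0, 0.626, 0.78, -0.001]
ft_force: [0.0, 0.6, -0.1]
width: 0.0493
grasp_force: 37.4
```

Request:
send_rows([
  [-0.12,-0.03,0,0,1],
  [-0.24,-0.056,0,0,1],
  [-0.36,-0.084,0,0,1],
  [-0.48,-0.112,0,0,1],
  [-0.6,-0.14,0,0,1],
  [-0.72,-0.17,0,0,1],
  [-0.84,-0.2,0,0,1],
  [-0.95,-0.225,0,0,1],
])

```text
clock: 13.73
position: [0.5142, -0.1436, 0.1583]
ee_rot: [-0.0, 0.626, 0.78, -0.001]
ft_force: [0.1, -0.1, -0.5]
width: 0.0489
grasp_force: 37.4
```

Request:
send_rows([
  [-0.12,-0.03,0,0,1],
  [-0.25,-0.06,0,0,1],
  [-0.4,-0.09,0,0,1],
  [-0.55,-0.13,0,0,1],
  [-0.7,-0.17,0.05,0,1],
  [-0.82,-0.2,0.15,0,1],
  [-0.9,-0.22,0.28,0,1],
  [-0.95,-0.225,0.42,0,1],
])

```text
clock: 14.4
position: [0.5118, -0.2917, 0.095]
ee_rot: [0.001, 0.628, 0.779, -0.001]
ft_force: [0.1, -0.1, -0.8]
width: 0.049
grasp_force: 37.4
```

```bash
python3 - <<'E'
from h import *
s=bot.get_state();w,x,y,z=s['ee_rot'];Rm=R.from_quat([x,y,z,w]).as_matrix()
print(s['position'],s['width'],s['grasp_force'],'to tray',((np.array([.514,-.288,.0095])-s['position'])@Rm/.15).round(3))
C=cam('wrist');im=np.ascontiguousarray(bot.capture('wrist')[:,:,::-1]);cv2.imwrite('pics/w3.png',im)
E
```

```text
[ 0.51184299 -0.29166383  0.09497095] 0.04897686774681623 37.39495396614075 to tray [0.022 0.02  0.57 ]
```

View pics/w3.png

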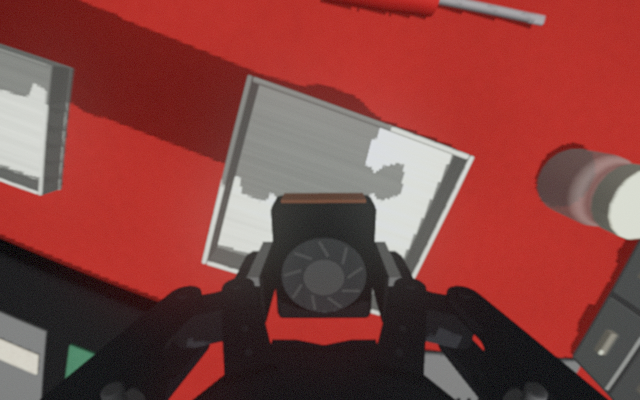

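The fan is held between the jaws at (322,255), over the large bright tray, whose corners are at (250,77), (473,157) and (205,263). I'll lower it.

Request:
send_rows([
  [0.01,0.01,0.08,0,1],
  [0.02,0.02,0.18,0,1],
  [0.02,0.02,0.28,0,1],
  [0.02,0.02,0.38,0,1],
  [0.02,0.02,0.46,0,1],
  [0.02,0.02,0.52,0,1],
  [0.02,0.02,0.55,0,1],
  [0.02,0.02,0.56,0,1],
])

```text
clock: 15.12
position: [0.5154, -0.2841, 0.0111]
ee_rot: [-0.0, 0.626, 0.78, 0.0]
ft_force: [0.9, 0.6, -0.9]
width: 0.0491
grasp_force: 37.4
```

Request:
send_rows([
  [0,0,0.005,0,1],
  [0,0,0.01,0,1],
  [0,0,0.015,0,1],
  [0,0,0.02,0,1],
  [0,0,0.02,0,1],
  [0,0,0.02,0,1],
  [0,0,0.02,0,1],
  [0,0,0.02,0,1],
])

```text
clock: 15.78
position: [0.5155, -0.2846, 0.0087]
ee_rot: [0.0, 0.626, 0.78, 0.0]
ft_force: [-0.9, -0.1, -1.2]
width: 0.0493
grasp_force: 37.4
```

Request:
send_rows([
  [0,0,0.005,0,1],
  [0,0,0.005,0,1],
  [0,0,0.005,0,1],
  [0,0,0.005,0,-0.3],
  [0,0,0.005,0,-0.5],
  [0,0,0.005,0,-0.53],
  [0,0,0.005,0,-0.53],
  [0,0,0.005,0,-0.53],
])

```text
clock: 16.45
position: [0.5155, -0.2845, 0.0076]
ee_rot: [-0.0, 0.626, 0.78, 0.0]
ft_force: [0.4, 0.2, 0.3]
width: 0.065
grasp_force: 0.0
```

Request:
send_rows([
  [0,0,-0.05,0,-0.53],
  [0,0,-0.12,0,-0.53],
  [0,0,-0.25,0,-0.53],
  [0,0,-0.4,0,-0.53],
  [0,0,-0.55,0,-0.53],
  [0,0,-0.7,0,-0.53],
  [0,0,-0.85,0,1],
  [0,0,-1,0,1],
], grip_force=20)

```text
clock: 17.12
position: [0.5155, -0.2845, 0.1602]
ee_rot: [0.001, 0.626, 0.78, 0.0]
ft_force: [0.5, -1.2, 0.5]
width: 0.0422
grasp_force: 0.0
```

```bash
python3 - <<'E'
from h import *
s=bot.get_state();print(s['position'],s['qpos'].round(2))
T=bot.capture('top')[:,:,::-1];S=bot.capture('side')[:,:,::-1];W=bot.capture('wrist')[:,:,::-1]
im=np.zeros((600,800,3),np.uint8)
im[:250,:400]=cv2.resize(W,(400,250))
im[:250,400:800]=cv2.resize(S[180:270,170:314],(400,250),interpolation=cv2.INTER_CUBIC)
im[250:600,:400]=cv2.resize(T[112:232,190:320],(400,350),interpolation=cv2.INTER_CUBIC)
im[250:600,400:]=cv2.resize(S[185:320,325:455],(400,350),interpolation=cv2.INTER_CUBIC)
cv2.imwrite('pics/m.png',im)
E
```

```text
[ 0.51551322 -0.28449602  0.16019534] [ 0.79  0.64 -0.52  1.69  0.39  0.91  0.33]
```

View pics/m.png

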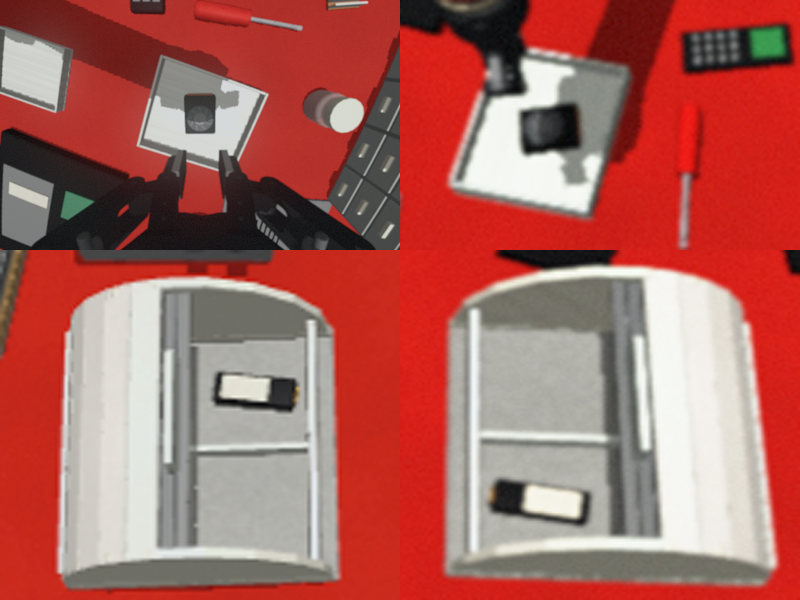

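The fan lies flat near the tray's centre (wrist view at (200,113)), the pack is in its bay and the lip stands upright. I'll now go over and behind the lip.

Request:
send_rows([
  [0.06,0.02,-0.08,0.004,1],
  [0.16,0.06,-0.16,0.008,1],
  [0.28,0.1,-0.24,0.012,1],
  [0.4,0.14,-0.32,0.016,1],
  [0.52,0.18,-0.4,0.02,1],
  [0.64,0.22,-0.47,0.024,1],
  [0.76,0.26,-0.47,0.028,1],
  [0.88,0.3,-0.47,0.028,1],
])

```text
clock: 17.93
position: [0.5305, -0.145, 0.2284]
ee_rot: [-0.0, 0.692, 0.722, -0.0]
ft_force: [0.5, -0.0, -1.4]
width: 0.0001
grasp_force: 0.0
```

Request:
send_rows([
  [0.12,0.02,0,0,1],
  [0.23,0.04,0,0,1],
  [0.35,0.06,0,0,1],
  [0.46,0.08,0,0,1],
  [0.57,0.1,0,0,1],
  [0.69,0.12,0,0,1],
  [0.8,0.135,0,0,1],
  [0.92,0.145,0,0,1],
])

```text
clock: 18.6
position: [0.5461, -0.0068, 0.2274]
ee_rot: [-0.001, 0.692, 0.722, -0.001]
ft_force: [0.3, 0.5, 0.1]
width: 0.0003
grasp_force: 0.0
```

Request:
send_rows([
  [0.12,0.02,0,0,1],
  [0.23,0.04,0,0,1],
  [0.35,0.06,0,0,1],
  [0.46,0.08,0,0,1],
  [0.57,0.1,0,0,1],
  [0.69,0.12,0,0,1],
  [0.8,0.135,0,0,1],
  [0.92,0.145,0,0,1],
])

```text
clock: 19.27
position: [0.5621, 0.1318, 0.2273]
ee_rot: [-0.0, 0.692, 0.722, -0.001]
ft_force: [0.0, 0.1, 0.2]
width: 0.0001
grasp_force: 0.0
```

Request:
send_rows([
  [0.12,0.02,0,0,1],
  [0.24,0.04,0,0,1],
  [0.37,0.06,0,0,1],
  [0.5,0.08,0,0,1],
  [0.62,0.1,0,0,1],
  [0.74,0.12,0,0,1],
  [0.84,0.135,0,0,1],
  [0.92,0.145,0,0,1],
])

```text
clock: 19.93
position: [0.5777, 0.2717, 0.2273]
ee_rot: [-0.001, 0.691, 0.722, -0.001]
ft_force: [-0.1, 0.6, -0.0]
width: -0.0
grasp_force: 0.0
```

```bash
cat > st.py <<'E'
from h import *
s=bot.get_state();w,x,y,z=s['ee_rot'];Rm=R.from_quat([x,y,z,w]).as_matrix()
q=np.array([.5799,.2191]);C=R.from_euler('z',1.6147).as_matrix()[:2,:2]
print(s['clock'],s['position'].round(4),'case',((s['position'][:2]-q)@C).round(4),'yaw',np.degrees(np.arctan2(Rm[1,0],Rm[0,0])).round(2),s['ft_force'].round(1),s['qpos'].round(2))
E
python3 st.py
```

```text
19.9333 [0.5777 0.2717 0.2273] case [ 0.0527 -0.0001] yaw 92.51 [-0.1  0.6 -0. ] [-0.19  0.64 -0.5   1.45  0.33  1.13 -0.71]
```

Request:
send_rows([
  [0,0,0.1,0,1],
  [0,0,0.2,0,1],
  [0,0,0.3,0,1],
  [0,0,0.36,0,1],
  [-0.04,0,0.38,0,1],
  [-0.1,0,0.38,0,1],
  [-0.16,0,0.38,0,1],
  [-0.2,0,0.38,0,1],
])

```text
clock: 20.6
position: [0.5808, 0.2387, 0.1722]
ee_rot: [0.0, 0.693, 0.721, 0.001]
ft_force: [-0.2, 4.7, -1.8]
width: -0.0002
grasp_force: 2.3
```

Request:
send_rows([
  [-0.03,0,0,0,1],
  [-0.06,0,-0.01,0,1],
  [-0.1,0,-0.015,0,1],
  [-0.14,0,-0.02,0,1],
  [-0.18,0,-0.02,0,1],
  [-0.23,0,-0.015,0,1],
  [-0.28,0,-0.01,0,1],
  [-0.33,0,0,0,1],
])

```text
clock: 21.27
position: [0.5815, 0.193, 0.172]
ee_rot: [-0.001, 0.691, 0.723, 0.002]
ft_force: [-0.0, 5.6, -2.6]
width: 0.0001
grasp_force: 2.2
```

Request:
send_rows([
  [-0.05,0,0.015,0,1],
  [-0.1,0,0.03,0,1],
  [-0.145,0,0.05,0,1],
  [-0.195,0,0.07,0,1],
  [-0.24,0,0.095,0,1],
  [-0.285,0,0.12,0,1],
  [-0.33,0,0.145,0,1],
  [-0.375,0,0.172,0,1],
])

```text
clock: 21.93
position: [0.5843, 0.1341, 0.1451]
ee_rot: [-0.0, 0.692, 0.722, 0.0]
ft_force: [-0.3, 3.8, -0.0]
width: -0.0001
grasp_force: 1.6
```

Request:
send_rows([
  [-0.03,0,0.022,0,1],
  [-0.06,0,0.046,0,1],
  [-0.09,0,0.07,0,1],
  [-0.12,0,0.098,0,1],
  [-0.148,0,0.127,0,1],
  [-0.175,0,0.156,0,1],
  [-0.2,0,0.185,0,1],
  [-0.227,0,0.215,0,1],
])

```text
clock: 22.6
position: [0.5859, 0.1003, 0.1129]
ee_rot: [0.0, 0.692, 0.722, 0.0]
ft_force: [-0.6, 3.6, 0.7]
width: 0.0003
grasp_force: 1.1
```

Request:
send_rows([
  [-0.012,0,0.012,0,1],
  [-0.024,0,0.025,0,1],
  [-0.035,0,0.037,0,1],
  [-0.045,0,0.05,0,1],
  [-0.055,0,0.062,0,1],
  [-0.065,0,0.075,0,1],
  [-0.07,0,0.085,0,1],
  [-0.075,0,0.092,0,1],
])

```text
clock: 23.27
position: [0.5863, 0.0892, 0.0993]
ee_rot: [0.0, 0.692, 0.722, -0.0]
ft_force: [-0.8, 0.8, 1.4]
width: 0.0003
grasp_force: 0.8
```

```bash
python3 st.py
```

```text
23.2667 [0.5863 0.0892 0.0993] case [-0.1301 -0.0007] yaw 92.41 [-0.8  0.8  1.4] [ 0.09  0.72 -0.46  1.73  0.42  0.79 -0.53]
```

Request:
send_rows([
  [0,0,0.01,0,1],
  [0,0,0.02,0,1],
  [0,0,0.03,0,1],
  [0,0,0.04,0,1],
  [0,0,0.045,0,1],
  [0,0,0.045,0,1],
  [0,0,0.045,0,1],
  [0,0,0.045,0,1],
])

```text
clock: 23.93
position: [0.5865, 0.0885, 0.0973]
ee_rot: [0.002, 0.692, 0.722, -0.001]
ft_force: [-5.9, -2.2, 25.4]
width: -0.0002
grasp_force: 10.6
```

A firm 25 N with almost no motion suggests the cover is at its shut stop. I'll back off and verify.

Request:
send_rows([
  [0,0,-0.05,0,1],
  [0,0,-0.15,0,1],
  [0,0,-0.3,0,1],
  [0,0,-0.45,0,1],
  [0,0,-0.6,0,1],
  [0,0,-0.75,0,1],
  [0,0,-0.85,0,1],
  [0,0,-0.9,0,1],
])

```text
clock: 24.6
position: [0.5872, 0.0888, 0.2299]
ee_rot: [0.002, 0.692, 0.721, 0.001]
ft_force: [0.5, 0.1, -0.6]
width: 0.0002
grasp_force: 0.0
```

Request:
send_rows([
  [-0.1,0,0,0,1],
  [-0.22,0,0,0,1],
  [-0.35,0,0,0,1],
  [-0.5,0,0,0,1],
  [-0.65,0,0,0,1],
  [-0.8,0,0,0,1],
  [-0.9,0,0,0,1],
  [-1,0,0,0,1],
])

```text
clock: 25.27
position: [0.5917, -0.063, 0.2265]
ee_rot: [-0.0, 0.693, 0.721, -0.001]
ft_force: [0.3, 0.6, -0.2]
width: -0.0003
grasp_force: 0.0
```

```bash
python3 - <<'E'
from fit import *
T=bot.capture('top')[:,:,::-1];S=bot.capture('side')[:,:,::-1]
q=[.5799,.2191,1.6147]
def draw(I,c,o,f,col,th):
    p=proj(C[c],[W(q,lip(th,.166,y)) for y in(-.06,.06)]);p=((p-o)*f).astype(int)
    cv2.line(I,tuple(map(int,p[0])),tuple(map(int,p[1])),col,1)
a=cv2.resize(T[112:232,210:310],None,fx=4,fy=4,interpolation=cv2.INTER_CUBIC);b=cv2.resize(S[195:315,330:430],None,fx=4,fy=4,interpolation=cv2.INTER_CUBIC)
for th,col in((0,(0,255,0)),(.1,(0,0,255))): draw(a,'t',np.array([210,112]),4,col,th);draw(b,'s',np.array([330,195]),4,col,th)
cv2.imwrite('pics/f.png',np.hstack([a,b]))
s=bot.get_state();print(s['position'],s['ft_force'])
E
```

```text
[ 0.59185334 -0.06533645  0.22624999] [ 0.75568842  0.56235297 -0.73506757]
```

View pics/f.png

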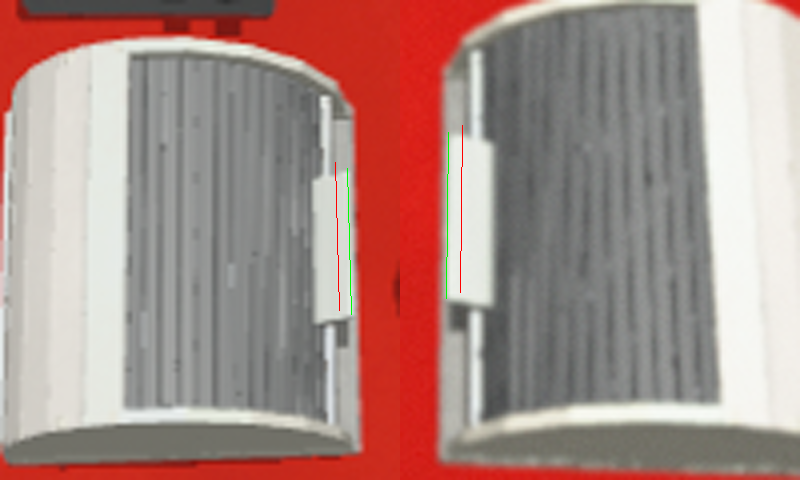

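The lip edge lies on the line projected for a shut cover (green) in both views, which agrees with the force at the stop. The arm is clear of everything, so I'm handing in.

```bash
python3 -c "
from cell import bot
print(bot.sign_off())"
```

```text
the job is handed in; nothing more can be done
None
```

The job is handed in: I opened the cover to about its stop, laid the fan flat near the centre of the large bright tray, and shut the cover again. The final pictures show the lip at its shut position, and the last view of the open case showed the battery pack still in its bay. The hand-in gave no verdict back.

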